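# Light up a cover plate for inspection

### The arm

A 6-joint arm with a two-finger parallel gripper is mounted at the origin on a cart in front of the work surface, level with it; the furniture and walls round the work are solid. World frame = base frame: x ahead of the robot, y to its left, z up, the work surface at z = 0. Lengths are in m, angles in rad, forces in N, time in s.
With the tool pointing down it reaches from about 0.25 to 0.725 m from the base axis. Payload 4 kg.
Tool frame: the origin (TCP) lies between the finger pads; the fingertips stand 11 mm ahead of it and the grasp point (between the pads) lies 8 mm behind it (bot.tip_extent is the distance from the TCP to the fingertips, in m); z points along the fingers, y is the line along which they close (so a half turn about z gives the same grasp; the last joint's range is limited). The gripper opens to 85 mm and grips with 20 to 120 N. Pads are 22 mm wide; open, the fingers measure 114 mm over their backs; the gripper's body (76 mm by 85 mm) begins 54 mm behind the grasp point. The pads swing forward as they close: fully open they stand 13 mm farther back than shut.
Start: joints at [1.113, 0.241, 0.005, 1.335, 0, 1.571], TCP at [0.221, 0.449, 0.242] pointing down, gripper open.
Joint ranges: [-2.72, 2.72], [-1.05, 1.87], [-1.09, 1.28], [-1.99, 2.15], [-1.42, 1.44], [-3.14, 3.14]. Speed limits (rad/s): [2.79, 2.79, 3.14, 3.14, 3.14, 3.14].

### API

Orientations are given as a unit quaternion [x, y, z, w].
In Python, from workcell import bot gives the robot as it stands. The module is installed in compiled form; this text tells all that it offers.
- The arm moves only by the tool drive_tool, never from a script. Its argument "rows" is a list of rows, each an object of numbers: "dx", "dy", "dz": the shift along the tool's x, y, z in units of 50 mm (1.0 is 50 mm); "wx", "wy", "wz": the turn, a rotation vector about the tool's x, y, z in units of 5 degrees (1.0 is 5 degrees); "hand": the finger opening in mm, from 0 to 85.4. A call has 1 to 20 rows; each row is the pose to reach, as a shift and turn from the pose commanded when the call began, along the tool's axes at that moment; what a row does not reach only later rows make up. A row lasts 1/10 s, in which the tool goes at most 50 mm and 8.59 degrees, less where a joint would pass 70% of its speed; a pose out of reach is approached as far as the arm can. A call with a gripper value outside its range is refused whole. The fingers move at their own pace and stop on an object; the grip force is fixed at half the most. Time passes only in rows, so rows that repeat a pose let the fingers close. It gives the time, the measured TCP pose, the force, the opening and the grip force at its end, in the units of the state.
- bot.get_obs(): the state, without advancing time (a new reading comes with each control period).
- bot.camera(name): name is "scene" or "top" or "wrist"; returns the picture (480x640x3 uint8, red, green, blue); there is no depth.
- bot.get_calibration(name): a dict with "vfov" (degrees; the focal length in pixels is half the picture's height over the tangent of half this angle, whatever the lens; pixels are square), "cx", "cy" (the principal point, pixels), "origin" and "rotation" of the camera in the world; the wrist camera has in their place "mount" (4x4, takes a point from camera to tool coordinates, whose origin is the TCP and whose axes are the flange's). Camera axes: x right, y up, looking along -z (the intrinsics and any distortion apply to the point x, -y, -z); pixel columns grow to the right and rows downward; lengths in m; the calibration is good to about 2 mm. A picture is of the moment at which its call begins: read the wrist's pose just before it. get_calibration takes no time and is no camera call.
- bot.job_done(): hands the job in; it is judged then, once.
Trained networks look in the newest picture that a camera, given by its name, has taken for a name from the list of things; names that differ only in an ending like _2 or _b are one class to them, and where a whole thing is asked for, a point or a joint stands for the part that bears it (a point fixed in the world has none). Each returns a list of dicts, best first, with "score" (0 to 1); they miss things now and then, are a little off and sometimes report something else, mostly with a low value. They report only what shows in the picture. A call takes as long as a camera call. They do not tell look-alikes from the thing itself.
- bot.look_for(camera, thing): "extent" ([centre column, centre row, width, height] in pixels, round what is visible of it).
- bot.outline_of(camera, thing): "region" (480x640 bool, what is visible of it) and "extent" ([centre column, centre row, width, height] in pixels, round what is visible of it).
The state is a dict: "clock": time; "joint_pos": joint angles; "joint_vel": joint speeds; "tau": joint torques, N m; "eef_pos": TCP position; "tool_rot": TCP orientation; "ft_force": force on the tool from outside, world axes, zero at the start; "ft_torque": the same for the moment, N m; "grip_width": finger opening in m; "grasp_force": force on a finger pad.
Only numpy, scipy, OpenCV 4.12 (cv2) and the standard library are available. Lean on these libraries where they do the work, as an engineer would, in place of code of your own. Each camera call takes 0.05 s, during which the arm holds its last target. There are 200 camera calls.

### The job

Draw the aluminium cover plate out of the slotted rack and lean it in the blue angle plate, foot on the base behind the black lip and top resting back against the upright, roughly central, with its red ring facing out over the lip, and let go of it. Then draw the yellow torch out of its dock, turn it from upright to slant down at about 45 degrees and aim its lens at the red ring from about 10 cm away; finish while still holding the torch raised and still there, touching nothing else with it. Leave the other things on the worktop where they are.

Things in the scene. Friction and masses are not known exactly. Their poses are not given: they have to be found in the camera images.
- stand: Blue angle plate, fixed. Origin: centre of underside; z up, x from lip to upright (away from the robot, yaw within 0.3), y along the lip. Base 110 (x) x 120 (y) x 10 mm. Black lip on it x = -38 to -28 mm, 8 mm above the base. Upright x = 12 to 22 mm, full width, top 80 mm above worktop; low webs behind. The plate, foot at the lip, rests against the upright's top edge about 0.44 rad off vertical.
- rack: Grey plate rack, fixed, at the left or the right. Origin: centre of its underside; z up. Base 80 (x) x 110 (y) x 8 mm; three 11 mm slots along y. The middle one, at x = 0, holds the plate; its walls rise to 48 mm above the worktop, the outer walls to 38 mm.
- plate: Loose aluminium plate, 8 mm thick (x), 90 wide (y), 130 high (z), about 0.25 kg. Origin: centre of its lower edge face; z up the plate; the -x face bears a red ring. Starts upright in the rack's middle slot, foot 8 mm above the worktop, ring on the rack's -x side (robot side), about 1.5 mm play either way; 90 mm stands free above the slot.
- ring (a point): Centre of the red ring (34 mm across, dark hole in the middle) on the marked face of the plate: 4 mm towards -x and 75 mm up from the plate's origin, midway across.
- dock: Black torch dock, fixed, at the left or the right: block 66 x 66 mm, top 75 mm above the worktop, on a foot 82 x 82 x 5 mm, with one round upright bore 36 mm across, its floor 6 mm above the worktop. Origin: centre of the underside, below the bore; z up.
- torch: Loose yellow torch, 148 mm long, about 0.12 kg, round: head 32 mm across for 30 mm from the lens, tapering to a straight 25 mm barrel from 42 mm to the tail. Origin: centre of the lens; z from lens to tail (beam along -z; turn about z is free). Starts lens down in the dock bore, 2 mm play all round, lens 6 mm and tail 154 mm above the worktop.
- lens (a point): Centre of the torch's lens, at the torch's origin.
- clear_tub: Clear, nearly invisible, open plastic tub, fixed to the right: about 350 (x) x 197 (y) mm, walls 128 mm high, thin. Origin: about the middle of its underside, z up. Carry things over it or round it. To the left of the work stand a low organiser and tall cartons.
- white_tape: A bystander: leave it where it stands. Origin: centre of its underside; z up. Roll of white tape lying flat, 55 x 58 x 26 mm.
- screw_box: A bystander: leave it where it stands. Origin: centre of its underside; z up. Small green and tan card box, 44 x 60 x 38 mm.
- tape_measure: A bystander: leave it where it stands. Origin: centre of its underside; z up. Stands in the clear tub. Black tape measure with a blue disc, 34 x 64 x 56 mm.
Mind the look-alikes: they are no part of the job. What is meant by the torch is not orange, turquoise or white, and is the larger of those in its own colour.

How it is judged:
On the way, in this order (a step that is already met when the one before it is completed fails the run):
1. the plate leans in the angle plate, let go of (angle between plate's own z axis and vertical between 0.2 and 0.65 rad and angle between plate's own y axis and vertical between 1.45 and 1.7 rad and x of plate in the frame of stand between -0.035 and 0 m and z of plate in the frame of stand between 0.005 and 0.018 m and y of plate in the frame of stand between -0.03 and 0.03 m and angle between the y axis of plate and the y axis of stand, either way round below 0.26 rad and x of ring in the frame of stand above -0.025 m and contact force between plate and stand above 0.3 N and contact force between plate and the fingers below 0.05 N and linear speed of plate below 0.03 m/s), for 0.2 s.
2. the torch is drawn clear of its dock, held by the fingers (z of lens in the frame of dock above 0.085 m and contact force between torch and the fingers above 1 N and contact force between torch and dock below 0.05 N), for 0.1 s.
At the end, for the whole second after the job is handed in: Plate let go, at rest 0.2-0.65 rad off vertical, foot behind lip, within 30 mm of central, 0.26 rad of parallel, ring outwards. Torch gripped, still, touching nothing else, lens down and over 70 mm high, 0.44-1.13 rad off vertical, ring 50-160 mm ahead, within 30 mm of beam (all of step 1 and contact force between torch and the fingers above 1 N and contact force between torch and dock below 0.05 N and contact force between torch and plate below 0.05 N and contact force between torch and stand below 0.05 N and contact force between torch and rack below 0.05 N and height (world z) of lens above 0.07 m and angle between torch's own z axis and vertical between 0.44 and 1.13 rad and x of ring in the frame of torch between -0.03 and 0.03 m and y of ring in the frame of torch between -0.03 and 0.03 m and z of ring in the frame of torch between -0.16 and -0.05 m and x of lens in the frame of plate below -0.04 m and linear speed of torch below 0.03 m/s and angular speed of torch below 0.2 rad/s); the arm keeps its last pose, push and grip.
It fails at once if a bystander was shoved or knocked over (distance of any of white_tape, screw_box, tape_measure from where it was at the start of the episode above 0.03 m or angle between any of white_tape, screw_box, tape_measure's own z axis and vertical above 0.5 rad).
It also fails if it takes over 48 s, if anything falls off the work surface, if the arm or the gripper's body presses on something with over 40 N, if the wrist force passes 120 N, or if a joint passes its speed limit or range.

## Working session

There is one attempt and no reset: what is moved stays moved. The work goes in short steps, Python scripts to look and compute and a tool call to move; the robot and the scene stay as the last step left them, time stands still between calls to the robot, and variables do not carry over. Pictures are saved under pics/ and viewed, at most 10 in all, crops included, and the job is handed in when it is done.

Besides the shell and the picture viewer there is one more tool, called after "Call:" by a JSON object that holds its "fn" and its "kwargs", one argument or row to a line. drive_tool: Moves the arm, as the interface text tells. Its arguments: {"type":"object","properties":{"rows":{"type":"array","items":{"type":"object","properties":{"dx":{"type":"number"},"dy":{"type":"number"},"dz":{"type":"number"},"wx":{"type":"number"},"wy":{"type":"number"},"wz":{"type":"number"},"hand":{"type":"number"}}}}},"required":["rows"]}

```bash
mkdir -p pics; cat > h.py <<'E'
import numpy as np, cv2
from scipy.spatial.transform import Rotation as R
from workcell import bot
def save(n,im): cv2.imwrite('pics/'+n,np.ascontiguousarray(im[:,:,::-1]))
def cam(name,obs=None):
    c=bot.get_calibration(name)
    if 'mount' in c:
        o=obs or bot.get_obs(); T=np.eye(4);T[:3,:3]=R.from_quat(o['tool_rot']).as_matrix();T[:3,3]=o['eef_pos']
        M=T@np.array(c['mount']); O,Rm=M[:3,3],M[:3,:3]
    else: O,Rm=np.array(c['origin']),np.array(c['rotation'])
    f=240/np.tan(np.radians(c['vfov'])/2); return O,Rm,f,c['cx'],c['cy']
def ray(C,u,v):
    O,Rm,f,cx,cy=C; return O,Rm@np.array([(u-cx)/f,-(v-cy)/f,-1])
def onz(C,u,v,z):
    O,d=ray(C,u,v); return O+d*(z-O[2])/d[2]
def proj(C,P):
    O,Rm,f,cx,cy=C; p=(np.atleast_2d(P)-O)@Rm; return np.c_[cx-f*p[:,0]/p[:,2],cy+f*p[:,1]/p[:,2]]
def delta(pos,Rm):
    "units for drive_tool from current pose"
    o=bot.get_obs(); r=R.from_quat(o['tool_rot']); 
    d=r.inv().apply(np.array(pos)-o['eef_pos'])/0.05; w=(r.inv()*R.from_matrix(Rm)).as_rotvec(degrees=True)/5
    return d.round(3),w.round(3)
E
python3 - <<'E'
from h import *
print(bot.get_obs())
for n in ['scene','top','wrist']: 
    print(n,bot.get_calibration(n))
    save(n+'0.png',bot.camera(n))
    for t in ['stand','rack','plate','ring','dock','torch','clear_tub','white_tape','screw_box','tape_measure']:
        print(t,[(round(r['score'],2),np.round(r['extent']).tolist()) for r in bot.look_for(n,t)[:4]])
E
```

```text
{'clock': 0.0, 'joint_pos': array([ 1.11300837e+00,  2.41361264e-01,  3.71791144e-03,  1.33519902e+00,
       -2.66808044e-05,  1.57078808e+00]), 'joint_vel': array([ 3.23228602e-04,  3.40712119e-05, -1.44980762e-03,  1.85395954e-03,
       -4.33692378e-04,  7.19542610e-04]), 'tau': array([ 9.73514398e-04, -3.72314501e+01,  2.52410996e+01,  1.69004995e-02,
        3.07990958e-04,  1.05891044e-05]), 'eef_pos': array([0.22071893, 0.44796365, 0.24143635]), 'tool_rot': array([ 2.26896339e-01,  9.73918377e-01, -9.99366571e-04, -2.19136104e-04]), 'ft_force': array([-0.29045458,  0.45694274, -0.37246498]), 'ft_torque': array([-0.04633093, -0.00767035,  0.01761813]), 'grasp_force': 0.0, 'grip_width': 0.08509309147115676}
scene {'vfov': 50.5670384119056, 'cx': 324.3571369267673, 'cy': 247.86394680731632, 'origin': array([-0.25950002, -0.66912728,  0.51588281]), 'rotation': array([ 0.46908985, -0.25171625, -0.40468239,  0.74352257])}
stand [(0.58, [288.0, 235.0, 67.0, 45.0])]
rack [(0.91, [338.0, 311.0, 70.0, 53.0]), (0.16, [235.0, 280.0, 28.0, 25.0])]
plate [(0.81, [338.0, 282.0, 44.0, 81.0])
[... 936 characters left out ...]
57, [308.0, 294.0, 16.0, 22.0])]
clear_tub []
white_tape [(0.77, [267.0, 310.0, 30.0, 27.0])]
screw_box [(0.87, [457.0, 310.0, 32.0, 19.0])]
tape_measure []
wrist {'vfov': 62.588896103141465, 'cx': 326.9148548274119, 'cy': 233.33925406710148, 'mount': array([[-6.55755550e-04,  9.59104504e-01,  2.83051444e-01,
         7.31396253e-02],
       [ 9.99999446e-01,  3.96016713e-04,  9.74853795e-04,
        -6.87889523e-05],
       [ 8.22893563e-04,  2.83051927e-01, -9.59104233e-01,
        -1.31766320e-01],
       [ 0.00000000e+00,  0.00000000e+00,  0.00000000e+00,
         1.00000000e+00]])}
stand []
rack []
plate []
ring []
dock []
torch []
clear_tub []
white_tape []
screw_box []
tape_measure []
```

```bash
sed -i "s/np.array(c\['rotation'\])$/R.from_quat(c['rotation']).as_matrix()/" h.py; python3 - <<'E'
import cv2
t=cv2.imread('pics/top0.png')[150:360,120:520]; cv2.imwrite('pics/topc.png',cv2.resize(t,(800,420),interpolation=3))
E
```

```text
(no output)
```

View pics/topc.png

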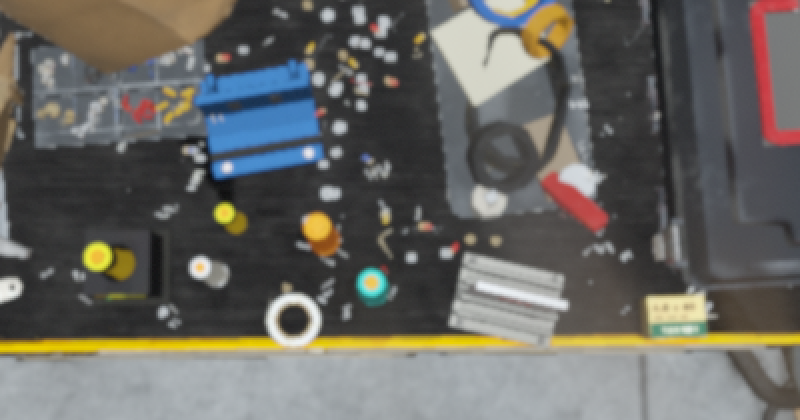

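View pics/scene0.png

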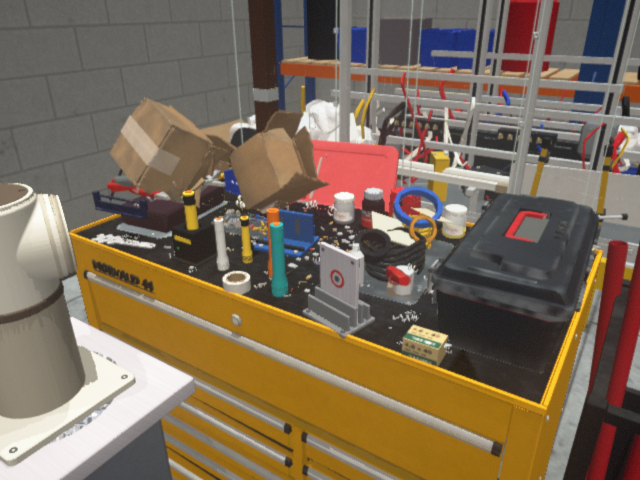

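```bash
python3 - <<'E'
from h import *
C=cam('top'); f=lambda u,v,z: onz(C,120+u/2,150+v/2,z)[:2].round(4)
print('tail',f(97,257,.154),'small',f(224,213,.11),'white',f(200,266,.14),'orange',f(318,223,.15),'turq',f(373,282,.15))
print('plate',f(475,287,.138),f(567,305,.138))
print('dock right edge top',f(150,232,.075),f(150,298,.075))
print('tub?',f(440,210,0),f(590,210,0),f(430,0,0))
print('tape',f(293,320,.026),'box',f(676,315,.038))
print('rack base',f(466,253,.0),f(450,327,0),f(549,345,0),f(565,268,.03))
print('stand lip',f(227,167,.018),f(309,153,.018),'base front',f(213,179,.01),f(323,159,.01),'upright top',f(197,103,.08),f(312,90,.08),'w', f(208,126,.08),f(306,100,.08))
S=cam('scene'); print(proj(S,[[*f(97,257,.154),.154]]), proj(S,[[*f(475,287,.138),.138],[*f(567,305,.138),.138]]))
E
```

```text
tail [0.4472 0.1437] small [0.4933 0.0302] white [0.4388 0.0484] orange [ 0.4782 -0.0654] turq [ 0.4213 -0.1178]
plate [ 0.4163 -0.2158] [ 0.3982 -0.304 ]
dock right edge top [0.4786 0.1103] [0.4114 0.1089]
tub? [ 0.5074 -0.19  ] [ 0.506  -0.3545] [ 0.7451 -0.1824]
tape [ 0.389  -0.0319] box [ 0.3899 -0.4342]
rack base [ 0.4601 -0.2176] [ 0.3804 -0.1989] [ 0.3601 -0.3052] [ 0.4408 -0.3203]
stand lip [0.5541 0.0406] [ 0.5687 -0.048 ] base front [0.5423 0.0567] [ 0.5633 -0.0627] upright top [0.6116 0.0637] [ 0.6245 -0.0551] w [0.5873 0.052 ] [ 0.6139 -0.0489]
[[187.67450015 191.46164054]] [[319.24580822 241.15223444]
 [357.63201157 257.0974876 ]]
```

```bash
cat >> h.py <<'E'
def down(yaw,tilt=0.):
    "tool y along yaw, z down; tilt: about tool x"
    y=np.array([np.cos(yaw),np.sin(yaw),0]);z=np.array([0,0,-1.]);x=np.cross(y,z)
    return np.c_[x,y,z]@R.from_rotvec([tilt,0,0]).as_matrix()
E
python3 -c "
from h import *
print(down(-.2),delta([.407,-.26,.26],down(-.2)))"
```

```text
[[ 0.19866933  0.98006658  0.        ]
 [ 0.98006658 -0.19866933  0.        ]
 [ 0.          0.         -1.        ]] (array([ -9.6  , -11.067,  -0.354]), array([-0.   , -0.   , 15.046]))
```

Call:
{"fn": "drive_tool", "kwargs": {
  "rows": [
    {"dx":-9.6,"dy":-11.07,"dz":-0.35,"wz":15.05},
    {"dx":-9.6,"dy":-11.07,"dz":-0.35,"wz":15.05},
    {"dx":-9.6,"dy":-11.07,"dz":-0.35,"wz":15.05},
    {"dx":-9.6,"dy":-11.07,"dz":-0.35,"wz":15.05},
    {"dx":-9.6,"dy":-11.07,"dz":-0.35,"wz":15.05},
    {"dx":-9.6,"dy":-11.07,"dz":-0.35,"wz":15.05},
    {"dx":-9.6,"dy":-11.07,"dz":-0.35,"wz":15.05},
    {"dx":-9.6,"dy":-11.07,"dz":-0.35,"wz":15.05},
    {"dx":-9.6,"dy":-11.07,"dz":-0.35,"wz":15.05},
    {"dx":-9.6,"dy":-11.07,"dz":-0.35,"wz":15.05},
    {"dx":-9.6,"dy":-11.07,"dz":-0.35,"wz":15.05},
    {"dx":-9.6,"dy":-11.07,"dz":-0.35,"wz":15.05},
    {"dx":-9.6,"dy":-11.07,"dz":-0.35,"wz":15.05},
    {"dx":-9.6,"dy":-11.07,"dz":-0.35,"wz":15.05},
    {"dx":-9.6,"dy":-11.07,"dz":-0.35,"wz":15.05},
    {"dx":-9.6,"dy":-11.07,"dz":-0.35,"wz":15.05},
    {"dx":-9.6,"dy":-11.07,"dz":-0.35,"wz":15.05},
    {"dx":-9.6,"dy":-11.07,"dz":-0.35,"wz":15.05}
  ]
}}

```text
invalid input at $.rows[0]: expected keys dx, dy, dz, wx, wy, wz, hand
```

```bash
python3 - <<'E'
from h import *
o=bot.get_obs(); print(o['clock'],o['eef_pos'],delta([.407,-.26,.26],down(-.2)))
C=cam('wrist',o); im=bot.camera('wrist'); save('w1.png',im)
for t in ['plate','rack']: print(t,[(round(r['score'],2),np.round(r['extent']).tolist()) for r in bot.look_for('wrist',t)[:3]])
print(proj(C,[[.4163,-.2158,.138],[.3982,-.304,.138]]))
E
```

```text
1.65 [0.22097062 0.4485086  0.24229131] (array([ -9.6  , -11.067,  -0.354]), array([-0.   , -0.   , 15.046]))
plate []
rack []
[[-201.46121872  703.81354197]
 [-281.45055817  718.1784113 ]]
```

View pics/w1.png

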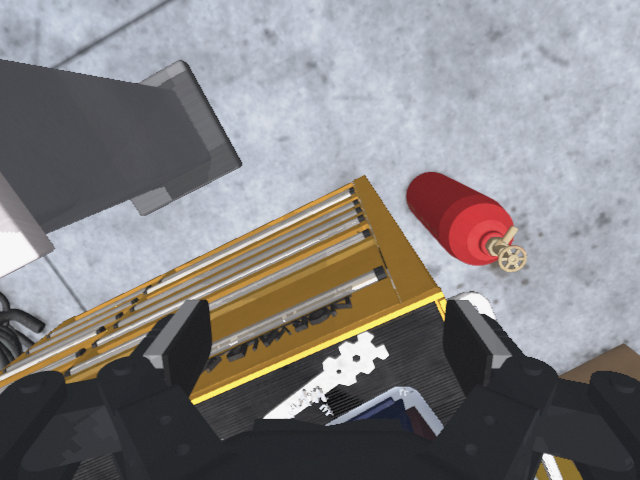

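The move was refused because every key is required. The picture just shows the start view: the cart's edge, with the fingers at the bottom near (180,340) and (475,340).

Call:
{"fn": "drive_tool", "kwargs": {
  "rows": [
    {"dx":-9.6,"dy":-11.07,"dz":-0.35,"wx":0,"wy":0,"wz":15.05,"hand":85},
    {"dx":-9.6,"dy":-11.07,"dz":-0.35,"wx":0,"wy":0,"wz":15.05,"hand":85},
    {"dx":-9.6,"dy":-11.07,"dz":-0.35,"wx":0,"wy":0,"wz":15.05,"hand":85},
    {"dx":-9.6,"dy":-11.07,"dz":-0.35,"wx":0,"wy":0,"wz":15.05,"hand":85},
    {"dx":-9.6,"dy":-11.07,"dz":-0.35,"wx":0,"wy":0,"wz":15.05,"hand":85},
    {"dx":-9.6,"dy":-11.07,"dz":-0.35,"wx":0,"wy":0,"wz":15.05,"hand":85},
    {"dx":-9.6,"dy":-11.07,"dz":-0.35,"wx":0,"wy":0,"wz":15.05,"hand":85},
    {"dx":-9.6,"dy":-11.07,"dz":-0.35,"wx":0,"wy":0,"wz":15.05,"hand":85},
    {"dx":-9.6,"dy":-11.07,"dz":-0.35,"wx":0,"wy":0,"wz":15.05,"hand":85},
    {"dx":-9.6,"dy":-11.07,"dz":-0.35,"wx":0,"wy":0,"wz":15.05,"hand":85},
    {"dx":-9.6,"dy":-11.07,"dz":-0.35,"wx":0,"wy":0,"wz":15.05,"hand":85},
    {"dx":-9.6,"dy":-11.07,"dz":-0.35,"wx":0,"wy":0,"wz":15.05,"hand":85},
    {"dx":-9.6,"dy":-11.07,"dz":-0.35,"wx":0,"wy":0,"wz":15.05,"hand":85},
    {"dx":-9.6,"dy":-11.07,"dz":-0.35,"wx":0,"wy":0,"wz":15.05,"hand":85},
    {"dx":-9.6,"dy":-11.07,"dz":-0.35,"wx":0,"wy":0,"wz":15.05,"hand":85},
    {"dx":-9.6,"dy":-11.07,"dz":-0.35,"wx":0,"wy":0,"wz":15.05,"hand":85},
    {"dx":-9.6,"dy":-11.07,"dz":-0.35,"wx":0,"wy":0,"wz":15.05,"hand":85},
    {"dx":-9.6,"dy":-11.07,"dz":-0.35,"wx":0,"wy":0,"wz":15.05,"hand":85}
  ]
}}

```text
clock: 3.6
eef_pos: [0.4065, -0.2592, 0.2597]
tool_rot: [0.774, 0.633, -0.0, -0.0]
ft_force: [0.2, 0.3, 0.3]
grip_width: 0.0851
grasp_force: 0.0
```

```bash
python3 - <<'E'
from h import *
o=bot.get_obs(); print(o['clock'],o['eef_pos'],delta([.407,-.26,.26],down(-.2)))
C=cam('wrist',o); im=bot.camera('wrist'); save('w2.png',im)
for t in ['plate','rack']: print(t,[(round(r['score'],2),np.round(r['extent']).tolist()) for r in bot.look_for('wrist',t)[:3]])
print(proj(C,[[.4163,-.2158,.138],[.3982,-.304,.138]]))
E
```

```text
3.6 [ 0.40651147 -0.25923018  0.25970586] (array([-0.013,  0.013, -0.006]), array([-0.009, -0.006,  0.004]))
plate [(0.88, [329.0, 220.0, 17.0, 138.0])]
rack [(0.63, [329.0, 196.0, 87.0, 121.0])]
[[330.51610249 162.03498041]
 [329.9150338  291.94113652]]
```

View pics/w2.png

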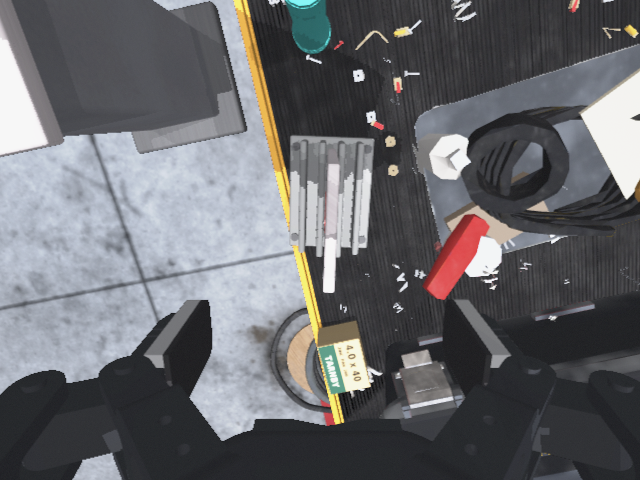

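Wrist view: the plate's top edge runs from about (333,163) to (329,292), matching the prediction. The turquoise look-alike is at (310,30) and the screw box at (343,365).

```bash
python3 - <<'E'
from h import *
im=cv2.imread('pics/w2.png')
for r in range(158,296,9):
    print(r,im[r,318:346].mean(1).round().astype(int).tolist())
E
```

```text
158 [111, 115, 128, 133, 133, 129, 119, 104, 98, 111, 128, 135, 137, 137, 137, 138, 137, 138, 136, 132, 111, 114, 134, 141, 144, 140, 126, 122]
167 [108, 109, 116, 118, 119, 114, 103, 111, 120, 131, 181, 218, 225, 225, 226, 226, 226, 225, 225, 225, 217, 181, 147, 141, 144, 137, 116, 114]
176 [106, 109, 116, 118, 118, 112, 101, 105, 105, 158, 202, 219, 222, 225, 228, 229, 228, 228, 228, 225, 217, 161, 128, 143, 142, 132, 114, 117]
185 [126, 113, 116, 118, 117, 111, 102, 110, 114, 159, 195, 206, 211, 212, 213, 212, 212, 220, 219, 205, 183, 153, 141, 143, 138, 135, 186, 212]
194 [113, 115, 117, 118, 116, 105, 112, 103, 123, 172, 207, 215, 212, 209, 207, 208, 211, 212, 210, 198, 175, 198, 217, 215, 199, 179, 198, 212]
203 [163, 188, 196, 197, 185, 137, 117, 112, 147, 183, 201, 206, 206, 207, 210, 212, 213, 213, 206, 193, 207, 217, 218, 211, 182, 193, 211, 210]
212 [175, 190, 194, 194, 179, 134, 124, 121, 159, 193, 205, 208, 206, 209, 211, 213, 213, 210, 199, 170, 194, 216, 215, 205, 186, 196, 209, 209]
221 [181, 193, 197, 188, 144, 125, 169, 162, 169, 199, 207, 207, 208, 211, 213, 214, 2
[... 425 characters left out ...]
, 247, 245, 231, 217, 215, 215, 207, 147, 69, 57, 57, 59, 58]
257 [47, 68, 62, 54, 56, 69, 205, 242, 246, 247, 247, 246, 246, 246, 246, 246, 241, 196, 136, 141, 140, 109, 66, 56, 56, 59, 63, 57]
266 [59, 58, 58, 60, 51, 84, 202, 243, 246, 246, 246, 246, 246, 246, 246, 245, 238, 174, 62, 57, 50, 55, 62, 57, 51, 51, 55, 52]
275 [53, 61, 60, 56, 103, 165, 229, 245, 246, 246, 246, 246, 246, 246, 246, 244, 218, 133, 67, 56, 54, 53, 50, 55, 57, 55, 56, 54]
284 [66, 56, 55, 60, 69, 218, 246, 247, 247, 247, 247, 247, 247, 247, 247, 247, 208, 64, 65, 65, 63, 62, 58, 56, 55, 60, 64, 61]
293 [58, 61, 66, 57, 57, 66, 67, 65, 70, 75, 68, 61, 65, 64, 59, 59, 68, 70, 67, 60, 62, 63, 63, 60, 60, 55, 53, 57]
```

Call:
{"fn": "drive_tool", "kwargs": {
  "rows": [
    {"dx":0,"dy":0.02,"dz":1.0,"wx":0,"wy":0,"wz":0.44,"hand":60},
    {"dx":0,"dy":0.02,"dz":2.0,"wx":0,"wy":0,"wz":0.44,"hand":50},
    {"dx":0,"dy":0.02,"dz":2.83,"wx":0,"wy":0,"wz":0.44,"hand":40},
    {"dx":0,"dy":0.02,"dz":2.83,"wx":0,"wy":0,"wz":0.44,"hand":30},
    {"dx":0,"dy":0.02,"dz":2.83,"wx":0,"wy":0,"wz":0.44,"hand":0},
    {"dx":0,"dy":0.02,"dz":2.83,"wx":0,"wy":0,"wz":0.44,"hand":0},
    {"dx":0,"dy":0.02,"dz":2.83,"wx":0,"wy":0,"wz":0.44,"hand":0},
    {"dx":0,"dy":0.02,"dz":2.83,"wx":0,"wy":0,"wz":0.44,"hand":0},
    {"dx":0,"dy":0.02,"dz":2.83,"wx":0,"wy":0,"wz":0.44,"hand":0},
    {"dx":0,"dy":0.02,"dz":2.83,"wx":0,"wy":0,"wz":0.44,"hand":0}
  ]
}}

```text
clock: 4.75
eef_pos: [0.4095, -0.2612, 0.1206]
tool_rot: [0.786, 0.618, 0.001, 0.002]
ft_force: [-0.4, 1.1, 6.9]
grip_width: 0.0069
grasp_force: 61.3
```

Call:
{"fn": "drive_tool", "kwargs": {
  "rows": [
    {"dx":0,"dy":0,"dz":-0.5,"wx":0,"wy":0,"wz":0,"hand":0},
    {"dx":0,"dy":0,"dz":-1.0,"wx":0,"wy":0,"wz":0,"hand":0},
    {"dx":0,"dy":0,"dz":-2.0,"wx":0,"wy":0,"wz":0,"hand":0},
    {"dx":0,"dy":0,"dz":-3.0,"wx":0,"wy":0,"wz":0,"hand":0},
    {"dx":0,"dy":0,"dz":-3.8,"wx":0,"wy":0,"wz":0,"hand":0},
    {"dx":0,"dy":0,"dz":-3.8,"wx":0,"wy":0,"wz":0,"hand":0}
  ]
}}

```text
clock: 5.35
eef_pos: [0.4103, -0.262, 0.3152]
tool_rot: [0.786, 0.618, 0.002, 0.006]
ft_force: [-0.0, -0.1, -1.2]
grip_width: 0.0075
grasp_force: 59.8
```

```bash
cat > fit.py <<'E'
from h import *
from scipy.optimize import minimize
def boxes(name):
    if name=='stand': return [(-.055,.055,-.06,.06,0,.01),(-.038,-.028,-.06,.06,.01,.018),(.012,.022,-.06,.06,0,.08)]
    return [(-.041,.041,-.041,.041,0,.005),(-.033,.033,-.033,.033,0,.075)]
def mask(C,name,p,S=4):
    m=np.zeros((480*S,640*S),np.uint8); c,s=np.cos(p[2]),np.sin(p[2])
    for b in boxes(name):
        P=np.array([[x*c-y*s+p[0],x*s+y*c+p[1],z] for x in b[:2] for y in b[2:4] for z in b[4:]])
        cv2.fillConvexPoly(m,cv2.convexHull((proj(C,P)*S).round().astype(np.int32)),1)
    return cv2.resize(m.astype(np.float32),(640,480),interpolation=cv2.INTER_AREA)
def fit(camname,C,name,p0):
    bot.camera(camname); r=bot.outline_of(camname,name)[0]; g=r['region'].astype(np.float32)
    cost=lambda p:1-np.minimum(m:=mask(C,name,p),g).sum()/np.maximum(m,g).sum()
    s=minimize(cost,p0,method='Nelder-Mead',options=dict(initial_simplex=np.array(p0)+np.r_[np.zeros((1,3)),np.diag([.012,.012,.1])]))
    return r['score'],s.x.round(4),round(s.fun,3)
E
python3 - <<'E'
from fit import *
print(fit('top',cam('top'),'stand',[.59,0,.17]))
print(fit('top',cam('top'),'dock',[.445,.145,.0]))
print(fit('scene',cam('scene'),'stand',[.59,0,.17]))
print(bot.get_obs())
E
```

```text
(0.85, array([0.6069, 0.0045, 0.1727]), np.float64(0.032))
(0.66, array([ 0.4473,  0.1428, -0.0023]), np.float64(0.231))
(0.81, array([6.085e-01, 4.000e-04, 4.420e-02]), np.float64(0.341))
{'clock': 5.65, 'joint_pos': array([-5.68066493e-01,  1.91383845e-01,  1.07294289e-01,  1.49111623e+00,
       -1.81297949e-05,  1.24147852e+00]), 'joint_vel': array([0.00072653, 0.00247111, 0.00788801, 0.00426088, 0.00174839,
       0.00042651]), 'tau': array([-4.71574298e-03, -3.70839822e+01,  2.70983416e+01,  2.53409956e-02,
       -1.57976927e-03,  5.10581299e-05]), 'eef_pos': array([ 0.40695811, -0.25974488,  0.30619499]), 'tool_rot': array([ 7.86282691e-01,  6.17862986e-01, -7.36953662e-04, -2.07793353e-03]), 'ft_force': array([ 0.06011559, -0.53746644, -2.06928338]), 'ft_torque': array([-0.00031443,  0.00561386,  0.00677419]), 'grasp_force': 59.82114493846893, 'grip_width': 0.0072120137963670805}
```

```bash
python3 - <<'E'
from h import *
print(delta([.6223,.0072,.27],down(.173,.33)))
E
```

```text
(array([6.205, 2.925, 0.72 ]), array([ 3.684, -0.804, -4.67 ]))
```

Call:
{"fn": "drive_tool", "kwargs": {
  "rows": [
    {"dx":0.7,"dy":0.33,"dz":0,"wx":0.4,"wy":-0.1,"wz":-0.5,"hand":0},
    {"dx":1.4,"dy":0.66,"dz":0,"wx":0.8,"wy":-0.2,"wz":-1.0,"hand":0},
    {"dx":2.1,"dy":1.0,"dz":0,"wx":1.2,"wy":-0.3,"wz":-1.5,"hand":0},
    {"dx":2.8,"dy":1.3,"dz":0,"wx":1.6,"wy":-0.4,"wz":-2.0,"hand":0},
    {"dx":3.5,"dy":1.6,"dz":0,"wx":2.0,"wy":-0.5,"wz":-2.6,"hand":0},
    {"dx":4.2,"dy":2.0,"dz":0,"wx":2.4,"wy":-0.6,"wz":-3.1,"hand":0},
    {"dx":4.9,"dy":2.3,"dz":0,"wx":2.8,"wy":-0.6,"wz":-3.6,"hand":0},
    {"dx":5.6,"dy":2.6,"dz":0.2,"wx":3.2,"wy":-0.7,"wz":-4.1,"hand":0},
    {"dx":6.2,"dy":2.92,"dz":0.5,"wx":3.68,"wy":-0.8,"wz":-4.67,"hand":0},
    {"dx":6.2,"dy":2.92,"dz":0.72,"wx":3.68,"wy":-0.8,"wz":-4.67,"hand":0},
    {"dx":6.2,"dy":2.92,"dz":0.72,"wx":3.68,"wy":-0.8,"wz":-4.67,"hand":0},
    {"dx":6.2,"dy":2.92,"dz":0.72,"wx":3.68,"wy":-0.8,"wz":-4.67,"hand":0}
  ]
}}

```text
clock: 6.85
eef_pos: [0.6224, 0.0061, 0.2715]
tool_rot: [0.635, 0.755, -0.126, -0.105]
ft_force: [0.3, -0.8, -1.3]
grip_width: 0.007
grasp_force: 60.0
```

```bash
python3 - <<'E'
from h import *
o=bot.get_obs();print(o['eef_pos'],o['joint_pos'].round(3),delta([.6223,.0072,.27],down(.173,.33)),delta([.6223,.0072,.12],down(.173,.33)))
im=bot.camera('scene')[130:330,180:447]; save('s1.png',cv2.resize(im,(800,600),interpolation=3))
E
```

```text
[0.62243788 0.00605578 0.27145098] [ 0.032  0.827  0.986  2.055 -0.048  1.439] (array([0.023, 0.011, 0.027]), array([ 0.007,  0.027, -0.013])) (array([0.031, 0.981, 2.866]), array([ 0.007,  0.027, -0.013]))
```

View pics/s1.png

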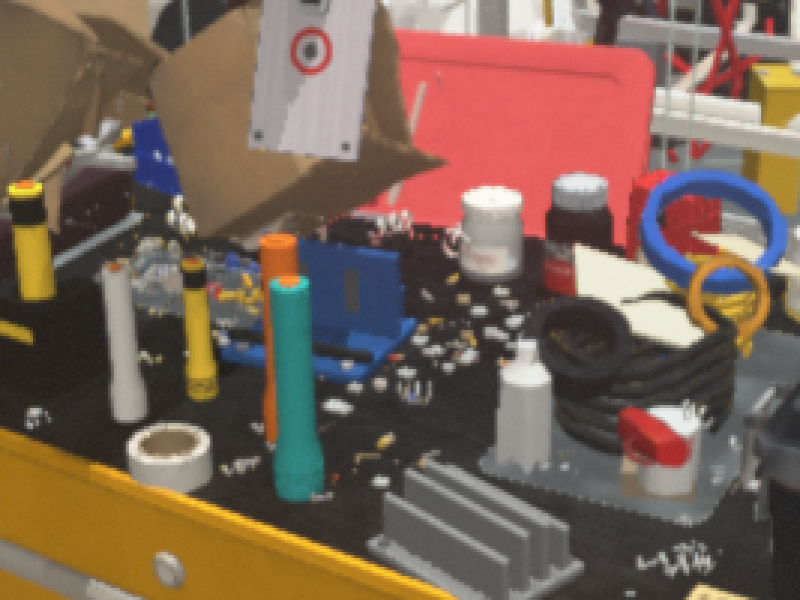

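Scene view: plate held with the ring at crop (312,50), facing the robot, above the blue stand around crop (350,300). All look-alikes are still standing. Now lowering.

Call:
{"fn": "drive_tool", "kwargs": {
  "rows": [
    {"dx":0.02,"dy":0.2,"dz":0.6,"wx":0,"wy":0.03,"wz":0,"hand":0},
    {"dx":0.03,"dy":0.41,"dz":1.2,"wx":0,"wy":0.03,"wz":0,"hand":0},
    {"dx":0.03,"dy":0.62,"dz":1.8,"wx":0,"wy":0.03,"wz":0,"hand":0},
    {"dx":0.03,"dy":0.79,"dz":2.3,"wx":0,"wy":0.03,"wz":0,"hand":0},
    {"dx":0.03,"dy":0.89,"dz":2.6,"wx":0,"wy":0.03,"wz":0,"hand":0},
    {"dx":0.03,"dy":0.95,"dz":2.78,"wx":0,"wy":0.03,"wz":0,"hand":0},
    {"dx":0.03,"dy":0.97,"dz":2.83,"wx":0,"wy":0.03,"wz":0,"hand":0},
    {"dx":0.03,"dy":0.97,"dz":2.83,"wx":0,"wy":0.03,"wz":0,"hand":0},
    {"dx":0.03,"dy":0.97,"dz":2.83,"wx":0,"wy":0.03,"wz":0,"hand":0}
  ]
}}

```text
clock: 7.8
eef_pos: [0.6242, 0.0073, 0.1247]
tool_rot: [0.636, 0.755, -0.123, -0.103]
ft_force: [0.1, -0.4, -2.4]
grip_width: 0.0067
grasp_force: 60.0
```

```bash
python3 - <<'E'
from h import *
o=bot.get_obs();print(o['eef_pos'],o['ft_force'],o['joint_pos'].round(3),delta([.6223,.0072,.119],down(.173,.33)))
im=bot.camera('scene')[170:290,220:380]; save('s2.png',cv2.resize(im,(800,600),interpolation=3))
E
```

```text
[0.62418671 0.00729759 0.12473189] [ 0.10724781 -0.39524102 -2.44105206] [ 0.033  0.829  0.615  1.676 -0.045  1.439] (array([0.005, 0.001, 0.121]), array([ 0.079,  0.002, -0.017]))
```

View pics/s2.png

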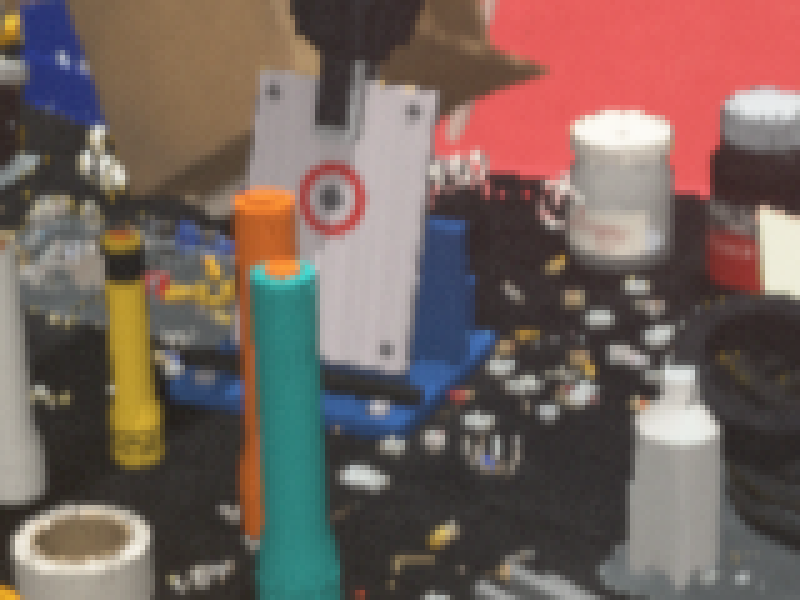

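The plate hangs just behind the black lip (crop 370,370), in front of the upright, ring outwards at (333,198). Lowering the last few millimetres.

Call:
{"fn": "drive_tool", "kwargs": {
  "rows": [
    {"dx":0,"dy":0,"dz":0.05,"wx":0,"wy":0,"wz":0,"hand":0},
    {"dx":0,"dy":0,"dz":0.1,"wx":0,"wy":0,"wz":0,"hand":0},
    {"dx":0,"dy":0,"dz":0.14,"wx":0,"wy":0,"wz":0,"hand":0},
    {"dx":0,"dy":0,"dz":0.14,"wx":0,"wy":0,"wz":0,"hand":0},
    {"dx":0,"dy":0,"dz":0.14,"wx":0,"wy":0,"wz":0,"hand":0}
  ]
}}

```text
clock: 8.35
eef_pos: [0.6221, 0.0073, 0.1178]
tool_rot: [0.635, 0.755, -0.123, -0.103]
ft_force: [1.9, 0.6, 6.1]
grip_width: 0.0068
grasp_force: 61.2
```

Call:
{"fn": "drive_tool", "kwargs": {
  "rows": [
    {"dx":0,"dy":0,"dz":0,"wx":0,"wy":0,"wz":0,"hand":14},
    {"dx":0,"dy":0,"dz":0,"wx":0,"wy":0,"wz":0,"hand":22},
    {"dx":0,"dy":0,"dz":0,"wx":0,"wy":0,"wz":0,"hand":28},
    {"dx":0,"dy":0,"dz":0,"wx":0,"wy":0,"wz":0,"hand":28},
    {"dx":0,"dy":0,"dz":0,"wx":0,"wy":0,"wz":0,"hand":28},
    {"dx":0,"dy":0,"dz":0,"wx":0,"wy":0,"wz":0,"hand":28}
  ]
}}

```text
clock: 8.95
eef_pos: [0.6211, 0.0071, 0.1158]
tool_rot: [0.635, 0.755, -0.125, -0.105]
ft_force: [0.9, -0.7, -0.4]
grip_width: 0.0275
grasp_force: 0.2
```

```bash
python3 - <<'E'
from h import *
o=bot.get_obs();print(o['eef_pos'],o['ft_force'],o['joint_pos'].round(3),delta([.6223,.0072,.119],down(.173,.33)))
im=bot.camera('scene')[170:290,220:380]; save('s3.png',cv2.resize(im,(800,600),interpolation=3))
E
```

```text
[0.62110062 0.00711233 0.11580214] [ 0.9084165  -0.66019093 -0.4115321 ] [ 0.033  0.83   0.592  1.656 -0.045  1.439] (array([-0.002,  0.002, -0.068]), array([ 0.035, -0.002, -0.011]))
```

View pics/s3.png

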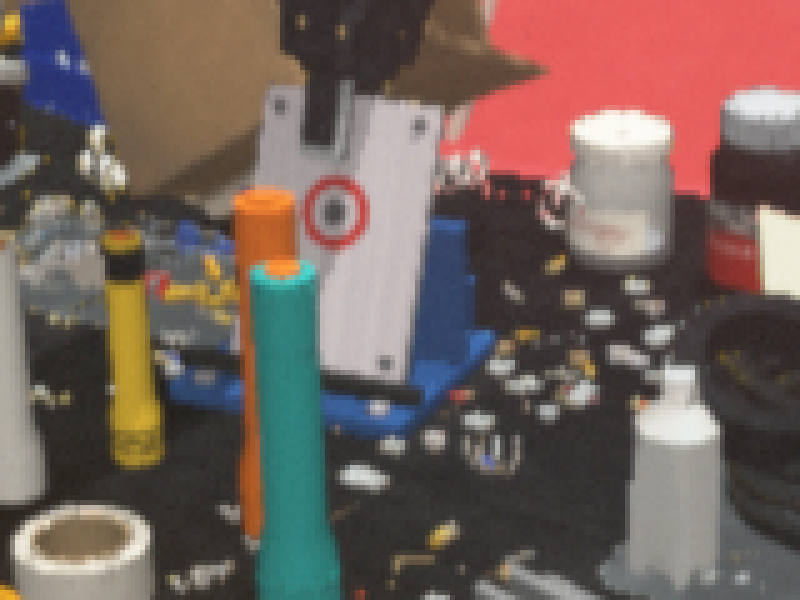

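The plate leans behind the lip with its ring out at crop (335,212). Retreating along the fingers.

Call:
{"fn": "drive_tool", "kwargs": {
  "rows": [
    {"dx":0,"dy":0.05,"dz":0,"wx":0,"wy":0,"wz":0,"hand":28},
    {"dx":0,"dy":0.05,"dz":-0.15,"wx":0,"wy":0,"wz":0,"hand":28},
    {"dx":0,"dy":0.05,"dz":-0.4,"wx":0,"wy":0,"wz":0,"hand":28},
    {"dx":0,"dy":0.05,"dz":-0.8,"wx":0,"wy":0,"wz":0,"hand":28},
    {"dx":0,"dy":0.05,"dz":-1.5,"wx":0,"wy":0,"wz":0,"hand":28},
    {"dx":0,"dy":0.05,"dz":-2.4,"wx":0,"wy":0,"wz":0,"hand":40},
    {"dx":0,"dy":0.05,"dz":-3.0,"wx":0,"wy":0,"wz":0,"hand":60},
    {"dx":0,"dy":0.05,"dz":-3.0,"wx":0,"wy":0,"wz":0,"hand":85}
  ]
}}

```text
clock: 9.8
eef_pos: [0.6708, 0.0156, 0.2431]
tool_rot: [0.636, 0.756, -0.119, -0.099]
ft_force: [1.8, -0.9, -2.0]
grip_width: 0.0678
grasp_force: 0.0
```

```bash
python3 - <<'E'
from h import *
o=bot.get_obs();print(o['eef_pos'],o['ft_force'],o['joint_pos'].round(3))
print('torch above',delta([.447,.143,.26],down(.3)))
bot.camera('scene'); r=bot.look_for('scene','plate')[0]; print(r['score'],r['extent']); save('s4.png',cv2.resize(bot.camera('scene')[170:290,220:380],(800,600),interpolation=3))
E
```

```text
[0.67084729 0.01556716 0.24314123] [ 1.827994   -0.89274313 -2.0213639 ] [ 0.042  1.001  1.269  2.148 -0.042  1.446]
torch above (array([ 3.281, -3.885,  0.892]), array([-3.57 , -0.206, -1.445]))
0.88 [289.9, 216.4, 35.1, 58.1]
```

View pics/s4.png

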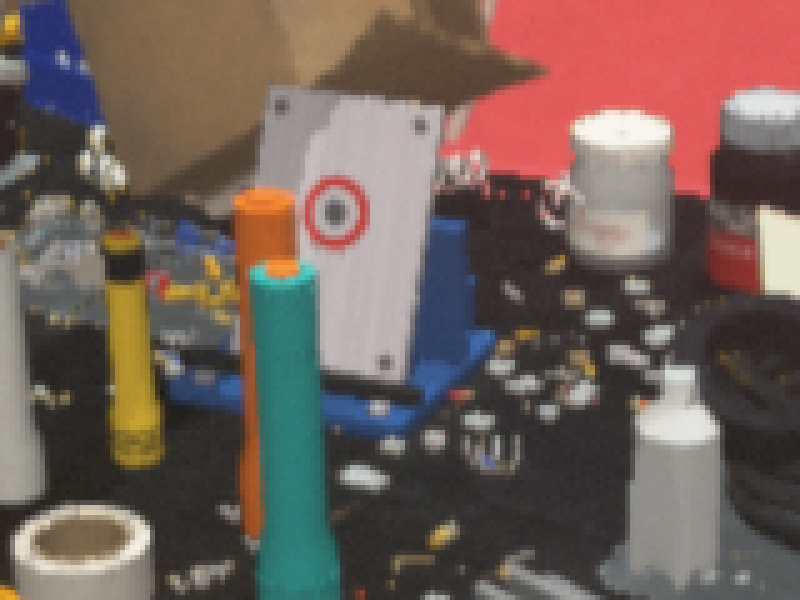

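Plate is leaning freely, ring out at crop (337,212). Now to the torch: the docked yellow one at top pixel (168,278). The smaller yellow one at (232,256), white (220,283), orange (279,262) and turquoise (306,291) are look-alikes.

Call:
{"fn": "drive_tool", "kwargs": {
  "rows": [
    {"dx":0.4,"dy":-0.6,"dz":0.0,"wx":-0.6,"wy":0,"wz":-0.2,"hand":85},
    {"dx":0.8,"dy":-1.2,"dz":0.1,"wx":-1.2,"wy":0,"wz":-0.4,"hand":85},
    {"dx":1.3,"dy":-1.8,"dz":0.2,"wx":-1.8,"wy":-0.1,"wz":-0.7,"hand":85},
    {"dx":1.9,"dy":-2.4,"dz":0.4,"wx":-2.4,"wy":-0.1,"wz":-0.9,"hand":85},
    {"dx":2.5,"dy":-3.0,"dz":0.6,"wx":-3.0,"wy":-0.2,"wz":-1.2,"hand":85},
    {"dx":3.0,"dy":-3.5,"dz":0.8,"wx":-3.57,"wy":-0.2,"wz":-1.45,"hand":85},
    {"dx":3.28,"dy":-3.88,"dz":0.89,"wx":-3.57,"wy":-0.2,"wz":-1.45,"hand":85},
    {"dx":3.28,"dy":-3.88,"dz":0.89,"wx":-3.57,"wy":-0.2,"wz":-1.45,"hand":85},
    {"dx":3.28,"dy":-3.88,"dz":0.89,"wx":-3.57,"wy":-0.2,"wz":-1.45,"hand":85}
  ]
}}

```text
clock: 10.85
eef_pos: [0.4488, 0.1436, 0.2642]
tool_rot: [0.593, 0.805, 0.004, 0.004]
ft_force: [0.7, 0.4, -0.0]
grip_width: 0.085
grasp_force: 0.0
```

```bash
python3 - <<'E'
from h import *
o=bot.get_obs();print(o['eef_pos'],o['joint_pos'].round(3),delta([.447,.143,.12],down(.3)))
C=cam('wrist',o); im=bot.camera('wrist'); save('w3.png',im)
print([(round(r['score'],2),np.round(r['extent']).tolist()) for r in bot.look_for('wrist','torch')])
p=proj(C,[[.447,.143,.154],[.447,.143,.075]]); print(p)
u,v=p[0].astype(int); h=cv2.cvtColor(im,cv2.COLOR_RGB2HSV); m=cv2.inRange(h,(20,120,90),(35,255,255))
n,l,s,c=cv2.connectedComponentsWithStats(m); print([(s[i].tolist(),c[i].round(1)) for i in range(1,n) if s[i,4]>150])
save('w3c.png',cv2.resize(im[max(0,v-120):v+120,max(0,u-160):u+160],(640,480)))
E
```

```text
[0.44882135 0.14356215 0.26418016] [ 0.311  0.166 -0.032  1.361 -0.002  1.58 ] (array([ 0.004, -0.071,  2.883]), array([0.13 , 0.016, 0.02 ]))
[(0.91, [233.0, 414.0, 37.0, 58.0]), (0.89, [326.0, 218.0, 36.0, 63.0]), (0.86, [286.0, 294.0, 33.0, 71.0]), (0.75, [335.0, 329.0, 26.0, 71.0])]
[[323.66337055 234.85300398]
 [323.37829534 207.43377606]]
[([205, 0, 81, 303, 1172], array([244.8, 150.5])), ([250, 0, 42, 155, 378], array([271. ,  72.2])), ([212, 156, 39, 147, 437], array([230.6, 232.9])), ([307, 185, 34, 31, 709], array([323. , 197.8])), ([305, 213, 39, 38, 632], array([324.8, 227.6])), ([323, 291, 23, 49, 816], array([334.1, 314.4]))]
```

View pics/w3c.png

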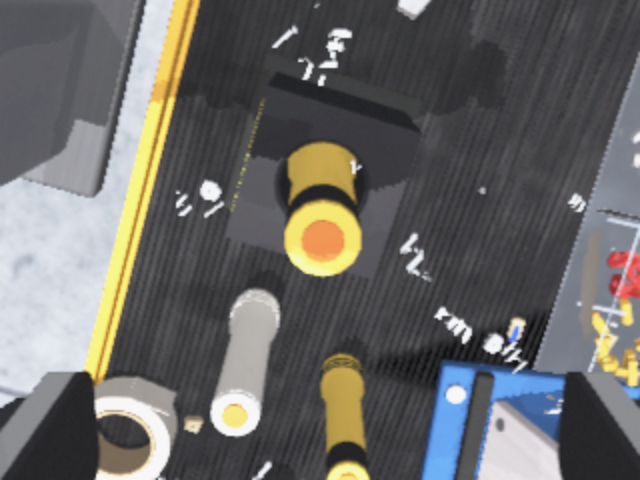

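Close view: the docked yellow torch's tail is at crop (323,240), i.e. full (324,235), right where predicted. The smaller yellow torch (345,430) and the white one (240,380) stay clear of the fingers.

Call:
{"fn": "drive_tool", "kwargs": {
  "rows": [
    {"dx":0,"dy":-0.05,"dz":1.0,"wx":0.13,"wy":0,"wz":0,"hand":70},
    {"dx":0,"dy":-0.07,"dz":2.0,"wx":0.13,"wy":0,"wz":0,"hand":60},
    {"dx":0,"dy":-0.07,"dz":2.6,"wx":0.13,"wy":0,"wz":0,"hand":55},
    {"dx":0,"dy":-0.07,"dz":2.85,"wx":0.13,"wy":0,"wz":0,"hand":50},
    {"dx":0,"dy":-0.07,"dz":2.85,"wx":0.13,"wy":0,"wz":0,"hand":40},
    {"dx":0,"dy":-0.07,"dz":2.85,"wx":0.13,"wy":0,"wz":0,"hand":0},
    {"dx":0,"dy":-0.07,"dz":2.85,"wx":0.13,"wy":0,"wz":0,"hand":0},
    {"dx":0,"dy":-0.07,"dz":2.85,"wx":0.13,"wy":0,"wz":0,"hand":0},
    {"dx":0,"dy":-0.07,"dz":2.85,"wx":0.13,"wy":0,"wz":0,"hand":0}
  ]
}}

```text
clock: 11.85
eef_pos: [0.4464, 0.142, 0.1199]
tool_rot: [0.594, 0.805, -0.002, -0.001]
ft_force: [0.7, 0.9, -1.1]
grip_width: 0.0229
grasp_force: 58.7
```

Call:
{"fn": "drive_tool", "kwargs": {
  "rows": [
    {"dx":0,"dy":0,"dz":-0.5,"wx":0,"wy":0,"wz":0,"hand":0},
    {"dx":0,"dy":0,"dz":-1.1,"wx":0,"wy":0,"wz":0,"hand":0},
    {"dx":0,"dy":0,"dz":-1.8,"wx":0,"wy":0,"wz":0,"hand":0},
    {"dx":0,"dy":0,"dz":-2.5,"wx":0,"wy":0,"wz":0,"hand":0},
    {"dx":0,"dy":0,"dz":-3.2,"wx":0,"wy":0,"wz":0,"hand":0},
    {"dx":0,"dy":0,"dz":-3.8,"wx":0,"wy":0,"wz":0,"hand":0},
    {"dx":0,"dy":0,"dz":-3.8,"wx":0,"wy":0,"wz":0,"hand":0}
  ]
}}

```text
clock: 12.55
eef_pos: [0.4486, 0.1432, 0.3142]
tool_rot: [0.593, 0.805, 0.002, 0.002]
ft_force: [0.2, 0.3, -1.4]
grip_width: 0.0232
grasp_force: 59.6
```

```bash
python3 - <<'E'
from h import *
o=bot.get_obs();print(o['eef_pos'],o['grip_width'],o['grasp_force'])
S=cam('scene'); im=bot.camera('scene'); T=cam('top'); it=bot.camera('top')
def ringpx(im,uv,w):
    u,v=map(int,uv); h=cv2.cvtColor(im,cv2.COLOR_RGB2HSV); m=cv2.inRange(h,(0,90,60),(8,255,255))|cv2.inRange(h,(170,90,60),(180,255,255))
    k=np.zeros_like(m);k[v-w:v+w,u-w:u+w]=1; c=cv2.findNonZero(m*k); return cv2.boundingRect(c) if c is not None else None,len(c) if c is not None else 0
c,s=np.cos(.173),np.sin(.173)
t=.41; x=-.023+.075*np.sin(t)-.004*np.cos(t); z=.0115+.075*np.cos(t)+.004*np.sin(t)
P=np.array([.6069+x*c,.0045+x*s,z]); print('ring guess',P,proj(S,P),proj(T,P))
print(ringpx(im,proj(S,P)[0],14),ringpx(it,proj(T,P)[0],16))
d=np.array([c*.707,s*.707,-.707]); tcp=P-d*(.1+.114); print('tcp',tcp,delta(tcp,down(.173,-np.pi/4)))
for n in('scene','top'): print([(r['score'],r['extent']) for r in bot.look_for(n,'ring')[:2]])
E
```

```text
[0.44862708 0.14315499 0.31422168] 0.02315012429270137 59.59260642528534
ring guess [0.61007904 0.00505553 0.0818785 ] [[286.3400956  211.83056751]] [[246.79017078 201.81813196]]
((281, 205, 13, 15), 76) ((239, 197, 16, 8), 29)
tcp [ 0.4610395  -0.02098866  0.2331765 ] (array([-3.207, -0.69 ,  1.537]), array([-9.021, -0.558,  1.388]))
[(0.76, [291.8, 213.9, 35.9, 57.1])]
[]
```

Call:
{"fn": "drive_tool", "kwargs": {
  "rows": [
    {"dx":-0.4,"dy":-0.1,"dz":0,"wx":-1.1,"wy":-0.07,"wz":0.15,"hand":0},
    {"dx":-0.9,"dy":-0.2,"dz":0,"wx":-2.2,"wy":-0.14,"wz":0.3,"hand":0},
    {"dx":-1.4,"dy":-0.3,"dz":0,"wx":-3.3,"wy":-0.2,"wz":0.5,"hand":0},
    {"dx":-1.9,"dy":-0.4,"dz":0.1,"wx":-4.4,"wy":-0.27,"wz":0.7,"hand":0},
    {"dx":-2.4,"dy":-0.5,"dz":0.3,"wx":-5.5,"wy":-0.34,"wz":0.85,"hand":0},
    {"dx":-2.8,"dy":-0.6,"dz":0.5,"wx":-6.6,"wy":-0.41,"wz":1.0,"hand":0},
    {"dx":-3.1,"dy":-0.69,"dz":0.8,"wx":-7.7,"wy":-0.48,"wz":1.2,"hand":0},
    {"dx":-3.2,"dy":-0.69,"dz":1.1,"wx":-8.6,"wy":-0.53,"wz":1.3,"hand":0},
    {"dx":-3.21,"dy":-0.69,"dz":1.4,"wx":-9.02,"wy":-0.56,"wz":1.39,"hand":0},
    {"dx":-3.21,"dy":-0.69,"dz":1.54,"wx":-9.02,"wy":-0.56,"wz":1.39,"hand":0},
    {"dx":-3.21,"dy":-0.69,"dz":1.54,"wx":-9.02,"wy":-0.56,"wz":1.39,"hand":0},
    {"dx":-3.21,"dy":-0.69,"dz":1.54,"wx":-9.02,"wy":-0.56,"wz":1.39,"hand":0},
    {"dx":-3.21,"dy":-0.69,"dz":1.54,"wx":-9.02,"wy":-0.56,"wz":1.39,"hand":0}
  ]
}}

```text
clock: 14.05
eef_pos: [0.4621, -0.0212, 0.234]
tool_rot: [0.594, 0.708, 0.293, 0.246]
ft_force: [-0.7, -0.9, -1.4]
grip_width: 0.023
grasp_force: 59.7
```

```bash
python3 - <<'E'
from h import *
o=bot.get_obs();print(o['clock'],o['eef_pos'],o['joint_pos'].round(3),o['joint_vel'].round(3),o['grasp_force'],o['grip_width'])
P=np.array([.610,.005,.082]); Q=R.from_quat(o['tool_rot']); print('ring in tool (z minus .114 = ahead of lens)',Q.inv().apply(P-o['eef_pos']), Q.as_matrix()[:,2])
S=cam('scene'); print(proj(S,o['eef_pos']+Q.as_matrix()[:,2]*.114),proj(S,P))
save('s5.png',cv2.resize(bot.camera('scene')[150:300,190:390],(800,600),interpolation=3))
E
```

```text
14.05 [ 0.46208584 -0.02122126  0.23403731] [-0.216 -0.293 -0.842  0.275  0.271  1.287] [ 0.001 -0.003 -0.003 -0.003 -0.001  0.002] 59.7232711315155 0.023031167189206097
ring in tool (z minus .114 = ahead of lens) [ 0.00047741 -0.00120205  0.21372839] [ 0.69636955  0.12117663 -0.70737944]
[[270.44351925 191.84714484]] [[286.33676673 211.79704886]]
```

View pics/s5.png

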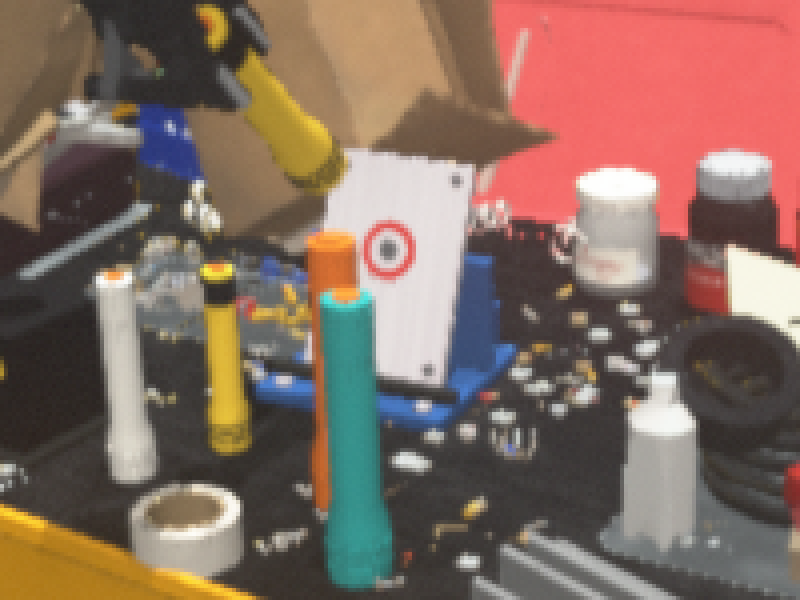

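The torch's lens is at crop (322,170), slanting at 45° toward the ring at (388,250). The plate and all bystanders are undisturbed.

```bash
python3 -c "
from workcell import bot
print(bot.job_done())"
```

```text
the job is handed in; nothing more can be done
None
```

I handed the job in at about 14 s of the 48 s allowed: the plate leans in the angle plate with its ring facing out, and the torch is held still at 45° with its lens about 10 cm from the ring; no verdict came back.

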